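# Third hand for fitting a ware-board cleat

## Task

First close the chuck of the upright cordless driver on its bit by turning the black sleeve clockwise (seen from above) until it stops. Then bring the oak cleat to the ware board and be the potter's third hand while it is screwed down: lay it flat on the board, centred and square against the blue sprung fence, and press it there with a steady push of about 10 newtons, so that the red pointer stays in the green zone, never driving the fence to the end of its travel. Finish while still holding it pressed like that, and leave the pots, jars and brush where they are.

Things in the scene. Friction and masses are not known exactly. Their poses are not given: they have to be found in the camera images.
- driver: Green cordless screwdriver fixed upright on a round steel foot (96 mm across, 14 mm thick), chuck on top. Origin under the centre of the foot, on the table; z up along its axis. Body at most 60 mm across, black sleeve from 154 to 190 mm height, three steel jaws up to 197 mm, bit tip at 215 mm.
- sleeve (a point): Point on the driver's axis at the height of the top rim of the black sleeve (190 mm above the table). The sleeve is 42 mm across, 36 mm tall, and is gripped across its diameter from above, at any yaw; bit and jaws stand up to 25 mm above this point.
- chuck (a joint): Turn of the sleeve in rad, growing clockwise seen from above, from 0 (jaws open, 14 mm between them) to 1.3 (end stop, jaws tight on the bit). It starts between 0 and 0.3. The three jaws close together, touch the bit at about 1.15 and are tight above 1.2. Needs about 0.12 to 0.3 N m and stays where it is left.
- bit: Loose steel driver bit, 8 mm across, 55 mm long with a brass-coloured tip, standing loosely between the open chuck jaws (it may lean a little). Origin at the centre of its foot, which stands 160 mm above the table inside the chuck; its z axis points to the tip.
- cleat: Loose oak bar, 24 mm (x) by 150 mm (y) by 40 mm (z), about 0.1 kg, two dark screw holes in its top near the ends. Origin at the centre of its underside; y along its length; z up. It lies on the table at the start, right way up; either long face may go against the fence.
- board: Light wooden ware board fixed flat on the table, 300 (x) by 200 (y) by 18 mm. Origin at the centre of its underside, on the table. Press along its +x: the fence's face is at board x = +60 mm, y from -76 to +84 mm. White scale plate with green zone, 3 mm high, at y = -85 to -99 mm; aluminium back rail, 17 mm tall, at x = 120 to 140 mm.
- fence: Blue sprung fence bar, 20 mm thick, top 16 mm above the board's top (grip the cleat above it). Origin on the pressed face at board y = 0 (white mark) and the board's top surface; axes as the board's. Slides to board +x from rest at board x = 60 mm: spring 0.8 N/mm, no preload, end stop at 25 mm (20 N). Pointer in the green at 7.5 to 17.5 mm travel (6 to 14 N).
- vial0: Loose celadon jar, 56 mm across, 78 mm tall. A bystander; origin under its centre.
- vial1: A second celadon jar, as vial0. A bystander.
- glaze0: Small glaze jar, 48 mm across, 60 mm tall, blue label. A bystander.
- glaze1: Small glaze jar, 48 mm across, 60 mm tall, yellow label. A bystander.
- mug: Pink mug, 72 mm across, 85 mm tall. A bystander.
- bowl: Terracotta bowl, 100 mm across, 45 mm tall. A bystander.
- brush: Wooden brush 170 mm long lying on the table. A bystander.
Not all that is in view belongs to the job. What is shaped like the cleat but pink is not meant.

How it is judged:
By the outcome, as a careful person would: the job done as asked, in the order asked, and still so for the second after the job is handed in, while the arm keeps its last pose, push and grip.
It also fails if it takes over 67 s, if anything falls off the work surface, if the arm or the gripper's body presses on something with over 40 N, if the wrist force passes 120 N, or if a joint passes its speed limit or range.

## Robot

A 7-joint arm with a two-finger parallel gripper is mounted at the origin on the work surface. World frame = base frame: x ahead of the robot, y to its left, z up, the work surface at z = 0. Lengths are in m, angles in rad, forces in N, time in s.
With the tool pointing down it reaches from about 0.4 to 0.925 m from the base axis. Payload 4.1 kg.
Tool frame: the origin (TCP) lies at the very end of the fingers, on their centre line; the grasp point (between the pads) lies 19 mm behind it; z points along the fingers, y is the line along which they close (so a half turn about z gives the same grasp; the last joint's range is limited). The gripper opens to 85 mm and grips with 20 to 120 N. Pads are 22 mm wide; open, the fingers measure 114 mm over their backs; the gripper's body (76 mm by 85 mm) begins 54 mm behind the grasp point. The pads swing forward as they close: fully open they stand 13 mm farther back than shut.
Start: joints at [-1.448, 0.398, 0.045, 1.537, -0.019, 1.207, -0.051], TCP at [0.143, 0.634, 0.231] pointing down, gripper open.
Joint ranges: [-2.82, 2.82], [-0.49, 2.23], [-1.37, 1.46], [0, 2.46], [-1.36, 4.5], [0.23, 2], [-2.94, 2.94]. Speed limits (rad/s): [2.57, 2.57, 3.14, 3.14, 3.14, 3.14, 3.14].

## Interface

Orientations are given as a unit quaternion [w, x, y, z].
In Python, from workcell import env gives the robot as it stands. Calls block until the motion is done:
- env.move_ptp(position, orientation): joint-space move of the TCP to a pose.
- env.move_l(position, rotation=None, vel=0.15, force_limit=None): straight line of the TCP; rotation=None keeps the orientation; vel is the mean speed in m/s. With force_limit (N) it stops when the force on the tool has changed by that much, and returns True; else False.
- env.move_joints(angles): joint-space move.
- env.gripper_to(opening, grasp_force=None): finger opening in m; grasp_force is the grip in N (None keeps the last); returns when the fingers have stopped.
- env.wait(seconds).
- env.solve_ik(position, orientation): joint angles nearest the present ones, or None.
- env.read_state(): the state.
- env.snapshot(name): name is "side" or "top" or "wrist"; returns a dict with "frame" (480x640x3 uint8, blue, green, red), "camera_matrix" (3x3 intrinsics, pixels), "rvec" (rotation vector, rad) and "tvec" (3), from world to camera coordinates, as OpenCV has them; the wrist camera has in their place "hand_eye" (4x4, takes a point from camera to tool coordinates, whose origin is the TCP and whose axes are the flange's). Camera axes: x right, y down, z forward; pixel columns grow to the right and rows downward; lengths in m; the calibration is good to about 2 mm. A picture is of the moment at which its call begins: read the wrist's pose just before it. There is no depth.
A pose or a line that the arm cannot do raises env.Unreachable and nothing moves.
- env.hand_in(): hands the job in; it is judged then, once.
The state is a dict: "t": time; "q": joint angles; "joint_vel": joint speeds; "tau": joint torques, N m; "tool_pos": TCP position; "ee_rot": TCP orientation; "contact_force": force on the tool from outside, world axes, zero at the start; "moment": the same for the moment, N m; "grip_width": finger opening in m; "gripper_force": force on a finger pad.
Only numpy, scipy, OpenCV 4.12 (cv2) and the standard library are available. Lean on these libraries where they do the work, as an engineer would, in place of code of your own. Each camera call takes 0.05 s, during which the arm holds its last target. There are 200 camera calls.

## Working session

There is one attempt and no reset: what is moved stays moved. The work goes in short steps, each a Python script; the robot and the scene stay as the last script left them, time stands still between calls to the robot, and variables do not carry over. Pictures are saved under pics/ and viewed, at most 10 in all, crops included, and the job is handed in when it is done.

```bash
mkdir -p pics && ls && python3 - <<'E'
from workcell import env
import cv2, numpy as np, pickle
s=env.read_state(); print({k:np.round(v,3) for k,v in s.items()})
for n in("side","top"):
    d=env.snapshot(n); cv2.imwrite(f"pics/{n}0.png",d["frame"]); pickle.dump(d,open(f"{n}0.pkl","wb"))
    print(n,np.round(d["camera_matrix"],1).tolist(),np.round(d["rvec"],3),np.round(d["tvec"],3))
E
```

```text
pics
{'t': np.float64(0.0), 'q': array([-1.448,  0.399,  0.045,  1.538, -0.019,  1.207, -0.051]), 'joint_vel': array([-0.001, -0.001, -0.   ,  0.001,  0.001, -0.002,  0.001]), 'tau': array([-0.0000e+00, -4.7514e+01,  1.3650e+00, -2.5422e+01,  1.2000e-02,
        9.0000e-03, -0.0000e+00]), 'tool_pos': array([0.143, 0.633, 0.23 ]), 'ee_rot': array([-0.   ,  0.111,  0.994, -0.001]), 'contact_force': array([-1.105,  0.236, -0.302]), 'moment': array([0.025, 0.006, 0.041]), 'gripper_force': np.float64(0.0), 'grip_width': np.float64(0.086)}
side [[589.0, 0.0, 317.7], [0.0, 589.0, 243.2], [0.0, 0.0, 1.0]] [ 2.148 -0.838  0.368] [-0.38   0.304  1.337]
top [[433.2, 0.0, 322.8], [0.0, 433.2, 235.0], [0.0, 0.0, 1.0]] [ 2.166 -2.147  0.115] [-0.006  0.486  1.333]
```

View pics/top0.png

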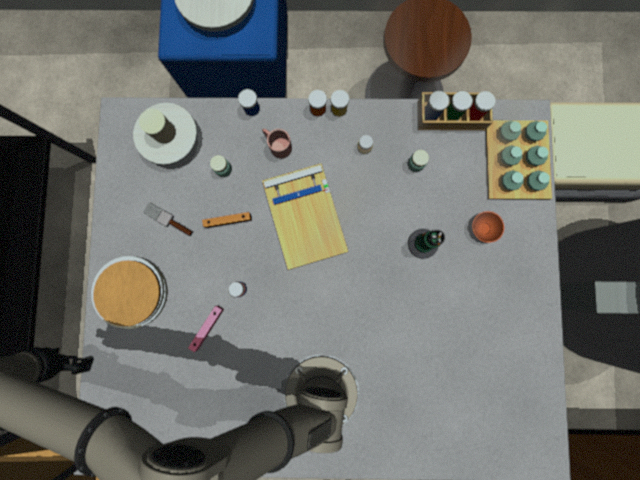

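View pics/side0.png

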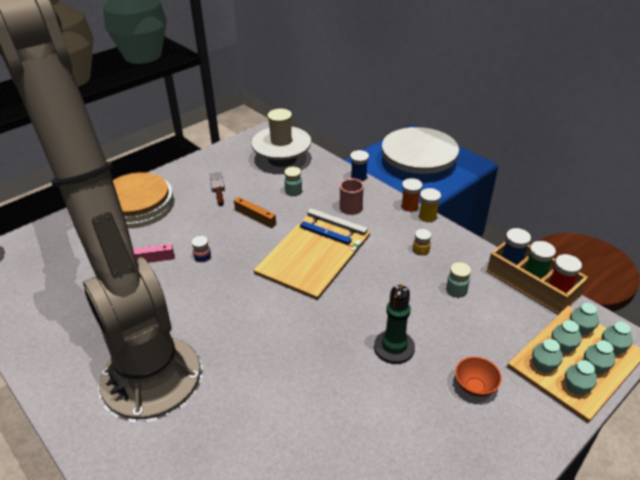

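The top view shows the oak cleat at about (227,220), the pink decoy at (206,328), the board at (305,217) with its blue fence at the top (300,195), and the driver's sleeve at about (434,238). The side view agrees. I'll get rough positions from the top and side views, then refine them with the wrist camera.

```bash
cat > h.py <<'E'
import numpy as np, cv2, pickle
from scipy.spatial.transform import Rotation as R
def q2R(q): return R.from_quat([q[1],q[2],q[3],q[0]])
def down(yaw):  # tool z down, tool y axis at angle yaw in world; returns wxyz
    y=np.array([np.cos(yaw),np.sin(yaw),0]); z=np.array([0,0,-1.]); x=np.cross(y,z)
    q=R.from_matrix(np.c_[x,y,z]).as_quat(); return np.array([q[3],q[0],q[1],q[2]])
def cam(d,s=None):  # Rcw (cam->world), origin
    if "hand_eye" in d:
        T=np.eye(4); T[:3,:3]=q2R(s["ee_rot"]).as_matrix(); T[:3,3]=s["tool_pos"]
        M=T@d["hand_eye"]; return M[:3,:3],M[:3,3]
    Rm=cv2.Rodrigues(np.array(d["rvec"]))[0]; return Rm.T,-Rm.T@np.ravel(d["tvec"])
def px2w(d,uv,z,s=None):
    Rc,o=cam(d,s); uv=np.atleast_2d(np.float64(uv))
    r=np.c_[uv,np.ones(len(uv))]@np.linalg.inv(d["camera_matrix"]).T@Rc.T
    return o+r*((z-o[2])/r[:,2])[:,None]
def w2px(d,P,s=None):
    Rc,o=cam(d,s); c=(np.atleast_2d(P)-o)@Rc; p=c@np.array(d["camera_matrix"]).T; return p[:,:2]/p[:,2:]
def blob(img,lo,hi,roi):  # largest hsv blob in roi x0,y0,x1,y1 -> mask(full), minAreaRect
    x0,y0,x1,y1=roi; m=np.zeros(img.shape[:2],np.uint8)
    m[y0:y1,x0:x1]=cv2.inRange(cv2.cvtColor(img,cv2.COLOR_BGR2HSV)[y0:y1,x0:x1],lo,hi)
    m=cv2.morphologyEx(m,cv2.MORPH_CLOSE,np.ones((5,5)))
    cs=cv2.findContours(m,cv2.RETR_EXTERNAL,cv2.CHAIN_APPROX_NONE)[0]
    return max(cs,key=cv2.contourArea)
E
python3 - <<'E'
from h import *
t=pickle.load(open("top0.pkl","rb")); s=pickle.load(open("side0.pkl","rb"))
def rep(n,c,z):
    w=px2w(t,c[:,0],z)[:,:2]*1000; r=cv2.minAreaRect(np.float32(w)); print(n,np.round(r[0],1),np.round(r[1],1),round(r[2],1))
rep("cleat",blob(t["frame"],(5,120,80),(20,255,255),(195,205,258,235)),.04)
rep("fence",blob(t["frame"],(100,120,60),(130,255,255),(260,175,335,210)),.034)
rep("board",blob(t["frame"],(15,60,80),(35,255,255),(255,160,355,275)),.018)
print("board corners",np.round(px2w(t,[[288,268],[347,249]],.018),3).tolist())
print("sleeve top",np.round(px2w(t,[[434,238]],.19),3), "side", np.round(px2w(s,[[400,292]],.19),3))
print("foot top",np.round(px2w(t,[[424,243]],.0),3),"side",np.round(px2w(s,[[395,347]],.007),3))
from workcell import env
print(env.snapshot("wrist")["hand_eye"].round(3).tolist())
c=[cv2.resize(t["frame"][y:y+100,x:x+133],(400,300),interpolation=cv2.INTER_CUBIC) for x,y in((190,175),(360,190),(235,155))]
c.append(cv2.resize(s["frame"][270:370,330:463],(400,300)))
cv2.imwrite("pics/c.png",np.vstack([np.hstack(c[:2]),np.hstack(c[2:])]))
E
```

```text
cleat [531.8 302.5] [ 23.  147.5] 10.0
fence [614.8  82.2] [ 17.4 154.4] 17.3
board [538.3  54.5] [275.9 199.3] 17.2
board corners [[0.382, 0.107, 0.018], [0.444, -0.078, 0.018]]
sleeve top [[ 0.461 -0.31   0.19 ]] side [[ 0.465 -0.32   0.19 ]]
foot top [[ 0.466 -0.325  0.   ]] side [[ 0.467 -0.322  0.007]]
[[-0.0, -0.951, -0.31, 0.08], [1.0, -0.0, -0.0, 0.002], [0.0, -0.31, 0.951, -0.142], [0.0, 0.0, 0.0, 1.0]]
```

View pics/c.png

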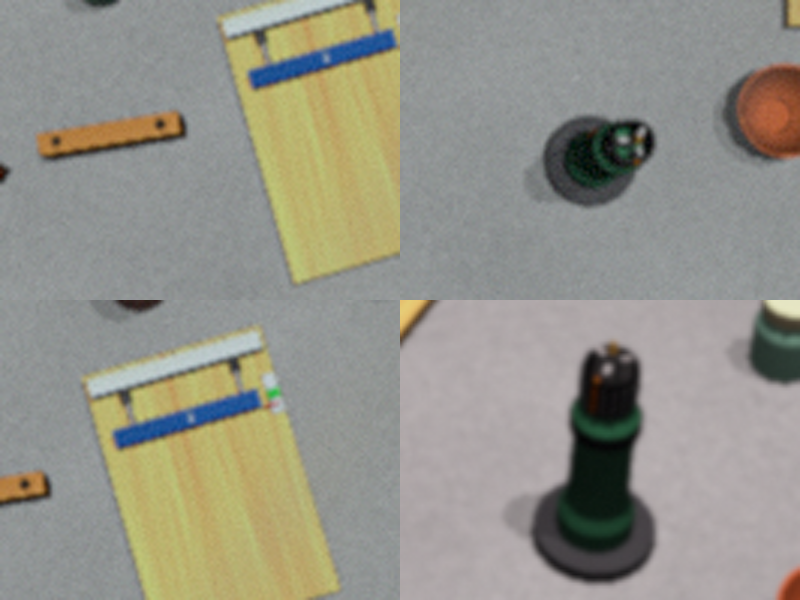

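```bash
python3 - <<'E'
from h import *
from workcell import env
def opts(p,yaws):
    for y in yaws:
        q=env.solve_ik(p,down(y)); print(np.round(p,3),round(np.degrees(y)),None if q is None else np.round(q,2))
r=np.radians
opts([.532,.3025,.33],[r(10),r(190)])
opts([.55,.058,.33],[r(17.3),r(197.3)])
opts([.466,-.322,.36],r(np.arange(0,360,45)))
E
```

```text
[0.532 0.302 0.33 ] 10 [-0.99  0.31  0.52  1.5  -0.15  1.38 -0.28]
[0.532 0.302 0.33 ] 190 [-0.64  0.28  0.06  1.49 -0.02  1.38  2.74]
[0.55  0.058 0.33 ] 17 [-0.84  0.21  0.79  1.64 -0.16  1.35  0.27]
[0.55  0.058 0.33 ] 197 [-1.14  0.38  1.27  1.65 -0.37  1.39 -2.66]
[ 0.466 -0.322  0.36 ] 0 [-0.29  0.3   1.06  1.56 -0.26  1.43  0.78]
[ 0.466 -0.322  0.36 ] 45 [-0.01  0.21  0.65  1.56 -0.13  1.42  1.44]
[ 0.466 -0.322  0.36 ] 90 [ 0.66  0.18 -0.16  1.54  0.03  1.42  2.07]
[ 0.466 -0.322  0.36 ] 135 [ 1.29  0.28 -0.96  1.53  0.23  1.46  2.68]
[ 0.466 -0.322  0.36 ] 180 [-0.4   0.4   1.27  1.57 -0.38  1.46 -2.25]
[ 0.466 -0.322  0.36 ] 225 [-0.4   0.4   1.27  1.57 -0.38  1.46 -1.46]
[ 0.466 -0.322  0.36 ] 270 [-0.29  0.3   1.06  1.56 -0.26  1.43 -0.79]
[ 0.466 -0.322  0.36 ] 315 [-0.29  0.3   1.06  1.56 -0.26  1.43 -0.  ]
```

```bash
python3 - <<'E'
from h import *
from workcell import env
r=np.radians
V=[("cleat",[.532,.3025,.30],r(10)),("board",[.56,.063,.33],r(17.3)),("driver",[.466,-.322,.36],0)]
ims=[]
for n,p,y in V:
    env.move_ptp(p,down(y)); s=env.read_state(); d=env.snapshot("wrist")
    pickle.dump((d,s),open(f"w_{n}.pkl","wb")); ims.append(cv2.resize(d["frame"],(400,300))); print(n,s["t"],np.round(s["tool_pos"],3))
ims.append(np.zeros_like(ims[0]))
print(d["camera_matrix"].round(1).tolist())
cv2.imwrite("pics/w.png",np.vstack([np.hstack(ims[:2]),np.hstack(ims[2:])]))
E
```

```text
cleat 2.0167 [0.531 0.305 0.3  ]
board 3.025 [0.56  0.065 0.33 ]
driver 4.55 [ 0.467 -0.32   0.36 ]
[[349.9, 0.0, 320.7], [0.0, 349.9, 236.2], [0.0, 0.0, 1.0]]
```

View pics/w.png

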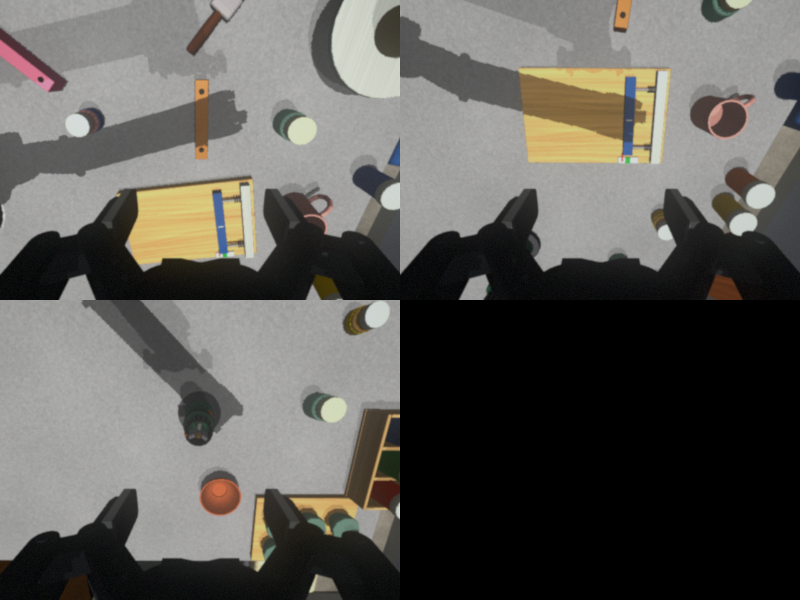

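The wrist views show the cleat at full-frame (403,240), the board with its fence at about (458,230), and the driver's sleeve at about (398,252). Next I'll measure them in the world frame.

```bash
python3 - <<'E'
from h import *
def rep(n,c,z,d,s):
    w=px2w(d,c[:,0],z,s)[:,:2]*1000; r=cv2.minAreaRect(np.float32(w)); print(n,np.round(r[0],1),np.round(r[1],1),round(r[2],1))
d,s=pickle.load(open("w_cleat.pkl","rb"))
rep("cleat",blob(d["frame"],(3,110,40),(20,255,255),(360,140,450,340)),.04,d,s)
d,s=pickle.load(open("w_board.pkl","rb"))
f=blob(d["frame"],(100,120,40),(130,255,255),(420,140,490,320)); rep("fence",f,.034,d,s)
b=blob(d["frame"],(12,70,50),(35,255,255),(220,120,490,330)); rep("board blob",b,.018,d,s)
bb=cv2.boundingRect(b); print(bb)
P=np.array([.5492,.0576,.018]); M=np.eye(3); a=np.radians(17.3); M[:2,:2]=[[np.cos(a),-np.sin(a)],[np.sin(a),np.cos(a)]]
im=d["frame"].copy()
for x,y,z in[(-.15,.1,0),(-.15,-.1,0),(.15,-.1,0),(.15,.1,0),(.06,-.076,.016),(.06,.084,.016),(.08,.084,.016),(.06,0,.016)]:
    u=w2px(d,P+M@[x,y,z],s)[0]; cv2.circle(im,tuple(int(v) for v in np.round(u)),2,(0,0,255),-1)
A=cv2.resize(im[100:350,220:553],(400,300),interpolation=cv2.INTER_CUBIC)
d,s=pickle.load(open("w_driver.pkl","rb")); im=d["frame"].copy()
th=np.linspace(0,2*np.pi,60)
o=np.array([.466,-.322,0])
for rr,z,c in((.021,.19,(0,0,255)),(.048,.014,(255,255,0))):
    u=w2px(d,o+np.c_[rr*np.cos(th),rr*np.sin(th),th*0+z],s); cv2.polylines(im,[np.int32(np.round(u*16))],True,c,1,shift=4)
B=cv2.resize(im[165:315,300:500],(800//2,300),interpolation=cv2.INTER_CUBIC)
B0=cv2.resize(cv2.convertScaleAbs(d["frame"],alpha=2.5)[190:265+25,340:340+133],(400,300),interpolation=cv2.INTER_CUBIC)
t=pickle.load(open("top0.pkl","rb")); im=t["frame"].copy()
for rr,z,c in((.021,.19,(0,0,255)),(.048,.014,(255,255,0))):
    u=w2px(t,o+np.c_[rr*np.cos(th),rr*np.sin(th),th*0+z]); cv2.polylines(im,[np.int32(np.round(u*16))],True,c,1,shift=4)
C=cv2.resize(im[205:280,380:480],(400,300),interpolation=cv2.INTER_CUBIC)
cv2.imwrite("pics/m.png",np.vstack([np.hstack([A,B]),np.hstack([B0,C])]))
E
```

```text
cleat [628.9 195.1] [53.3 13.4] 16.0Traceback (most recent call last):
  File "<stdin>", line 7, in <module>
  File "h.py", line 23, in blob
    return max(cs,key=cv2.contourArea)
ValueError: max() iterable argument is empty
```

```bash
cat > m.py <<'E'
from h import *
def rep(n,c,z,d,s):
    w=px2w(d,c[:,0],z,s)[:,:2]*1000; r=cv2.minAreaRect(np.float32(w)); print(n,np.round(r[0],1),np.round(r[1],1),round(r[2],1))
d,s=pickle.load(open("w_cleat.pkl","rb"))
rep("cleat",blob(d["frame"],(3,110,40),(20,255,255),(295,115,350,265)),.04,d,s)
d,s=pickle.load(open("w_board.pkl","rb"))
f=blob(d["frame"],(100,120,40),(130,255,255),(340,110,395,255)); rep("fence",f,.034,d,s)
b=blob(d["frame"],(12,70,50),(35,255,255),(180,95,440,275)); rep("board blob",b,.018,d,s)
P=np.array([.5492,.0576,.018]); M=np.eye(3); a=np.radians(17.3); M[:2,:2]=[[np.cos(a),-np.sin(a)],[np.sin(a),np.cos(a)]]
im=d["frame"].copy()
for x,y,z in[(-.15,.1,0),(-.15,-.1,0),(.15,-.1,0),(.15,.1,0),(.06,-.076,.016),(.06,.084,.016),(.08,.084,.016),(.06,0,.016)]:
    u=w2px(d,P+M@[x,y,z],s)[0]; cv2.circle(im,tuple(int(v) for v in np.round(u)),1,(0,0,255),-1)
A=cv2.resize(im[85:285,180:447],(400,300),interpolation=cv2.INTER_CUBIC)
d,s=pickle.load(open("w_driver.pkl","rb")); im=cv2.convertScaleAbs(d["frame"],alpha=2)
th=np.linspace(0,2*np.pi,60)
o=np.array([.466,-.322,0])
def ring(d,s,im):
  for rr,z,c in((.021,.19,(0,0,255)),(.048,.014,(255,255,0))):
    u=w2px(d,o+np.c_[rr*np.cos(th),rr*np.sin(th),th*0+z],s); cv2.polylines(im,[np.int32(np.round(u*16))],True,c,1,shift=4)
B0=cv2.resize(im[130:240,245:392],(400,300),interpolation=cv2.INTER_CUBIC)
ring(d,s,im)
B=cv2.resize(im[130:240,245:392],(400,300),interpolation=cv2.INTER_CUBIC)
t=pickle.load(open("top0.pkl","rb")); im=t["frame"].copy()
ring(t,None,im)
C=cv2.resize(im[205:280,380:480],(400,300),interpolation=cv2.INTER_CUBIC)
cv2.imwrite("pics/m.png",np.vstack([np.hstack([A,B]),np.hstack([B0,C])]))
E
python3 m.py
```

```text
cleat [532.3 306.6] [ 22.3 146.6] 10.3
fence [597.4 140. ] [16.9 38.5] 16.9
board blob [549.6  60. ] [298.6 199.3] 17.3
```

View pics/m.png

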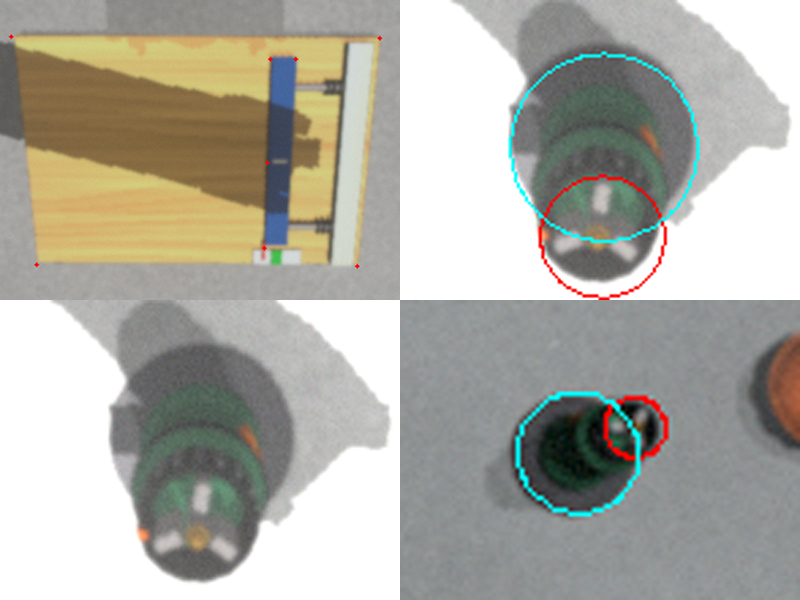

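```bash
cat > v.py <<'E'
from h import *
from workcell import env
P=[]
for n,y in(("a",0),("b",np.pi)):
    if n=="b": env.move_ptp([.466,-.322,.36],down(y)); env.wait(.3)
    s=env.read_state(); d=env.snapshot("wrist"); pickle.dump((d,s),open(f"w_d{n}.pkl","wb"))
    print(s["t"],np.round(s["tool_pos"],4),np.round(s["q"],2))
    c=blob(d["frame"],(3,150,90),(14,255,255),(260,60,400,330)); u=cv2.minAreaRect(c); w=px2w(d,u[0],.045,s)[0]; print("bowl",np.round(u[0]+u[1]),np.round(w,4))
    x=w2px(d,[.465,-.318,.185],s)[0].astype(int)-[80,60]; x=np.maximum(x,0); print("crop",x)
    P.append(cv2.resize(cv2.convertScaleAbs(d["frame"],alpha=2)[x[1]:x[1]+120,x[0]:x[0]+160],(400,300),interpolation=cv2.INTER_CUBIC))
cv2.imwrite("pics/v.png",np.hstack(P))
E
python3 v.py
```

```text
4.6 [ 0.4675 -0.3201  0.3596] [-0.29  0.3   1.05  1.56 -0.26  1.43  0.78]
bowl [354. 306.  42.  55.] [ 0.5166 -0.4962  0.045 ]
crop [237 151]
5.2 [ 0.466 -0.322  0.36 ] [-0.29  0.3   1.05  1.56 -0.26  1.43  0.78]
bowl [352. 304.  51.  44.] [ 0.5121 -0.4948  0.045 ]
crop [239 149]
```

View pics/v.png

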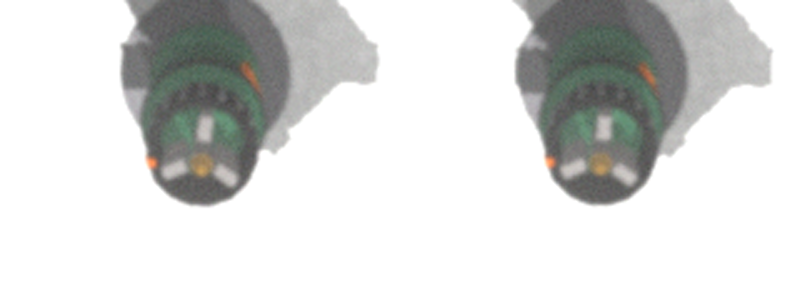

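```bash
python3 - <<'E'
from h import *
from workcell import env
d,s=pickle.load(open("w_db.pkl","rb")); print("yaw0 est",px2w(d,[319.4,207.8],.19,s).round(4))
q=np.array(env.read_state()["q"]); q[6]-=np.pi; env.move_joints(q); env.wait(.3)
s=env.read_state(); d=env.snapshot("wrist"); pickle.dump((d,s),open("w_dc.pkl","wb"))
print(s["t"],np.round(s["tool_pos"],4),np.round(s["ee_rot"],3))
x=w2px(d,[.466,-.319,.185],s)[0].astype(int)-[80,60]; x=np.maximum(x,0); print("crop",x)
cv2.imwrite("pics/v2.png",cv2.resize(cv2.convertScaleAbs(d["frame"],alpha=2)[x[1]:x[1]+120,x[0]:x[0]+160],(400,300),interpolation=cv2.INTER_CUBIC))
E
```

```text
yaw0 est [[ 0.465  -0.3155  0.19  ]]
8.2 [ 0.466 -0.322  0.36 ] [-0.     0.707 -0.707  0.   ]
crop [240 153]
```

View pics/v2.png

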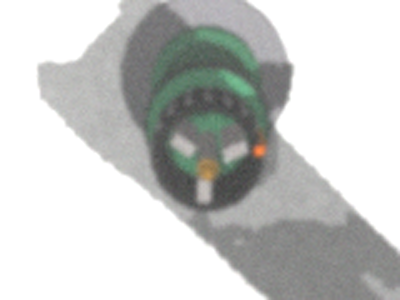

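```bash
cat > go1.py <<'E'
from h import *
from workcell import env
d,s=pickle.load(open("w_db.pkl","rb")); a=px2w(d,[319.4,207.8],.19,s)[0]
d,s=pickle.load(open("w_dc.pkl","rb")); b=px2w(d,[323.6,213.6],.19,s)[0]
c=(a+b)/2; print("est",a.round(4),b.round(4),"mean",c.round(4), "err(yaw0 world)",(a-c).round(4))
assert np.linalg.norm(c[:2]-[.465,-.319])<.006
env.move_ptp([c[0],c[1],.30],down(0)); q=env.read_state()["q"]; print(np.round(q,2))
if q[6]<0: q=np.array(q); q[6]+=np.pi; env.move_joints(q)
print("hit",env.move_l([c[0],c[1],.158],vel=.12,force_limit=8))
env.gripper_to(.040,grasp_force=40)
s=env.read_state(); print(s["t"],np.round(s["tool_pos"],4),s["grip_width"],s["gripper_force"],np.round(s["contact_force"],1),np.round(s["moment"],2),np.round(s["q"],2))
E
python3 go1.py
```

```text
est [ 0.465  -0.3155  0.19  ] [ 0.4636 -0.3202  0.19  ] mean [ 0.4643 -0.3179  0.19  ] err(yaw0 world) [0.0007 0.0023 0.    ]
[ 1.42  0.37 -1.15  1.63  0.34  1.37  0.22]
hit False
12.2667 [ 0.4643 -0.318   0.1585] 0.041612397593168954 40.43400490656495 [-2.   0.6  3.8] [0.02 0.31 0.1 ] [ 1.34  0.5  -1.07  1.81  0.48  1.12  0.11]
```

```bash
cat > go2.py <<'E'
from h import *
from workcell import env
s=env.read_state(); q=np.array(s["q"]); m0=s["moment"][2]; q0=q[6]; tau0=s["tau"][6]
for i in range(16):
    q[6]-=.1; env.move_joints(q); s=env.read_state()
    y=q2R(s["ee_rot"]).as_matrix()[:,1]
    print(i,round(s["t"],2),"turn",round(q0-s["q"][6],3),"yaw",round(np.degrees(np.arctan2(y[1],y[0])),1),"Mz",round(s["moment"][2]-m0,3),"tau7",round(s["tau"][6]-tau0,3),"F",np.round(s["contact_force"],1),"w",round(s["grip_width"],4))
    if abs(s["moment"][2]-m0)>.6 : break
E
python3 go2.py
```

```text
0 12.52 turn 0.098 yaw -5.6 Mz -0.18 tau7 0.119 F [0.3 0.  1.1] w 0.0413
1 12.77 turn 0.197 yaw -11.3 Mz -0.261 tau7 0.129 F [ 0.2 -0.5  0.6] w 0.0414
2 13.02 turn 0.296 yaw -16.9 Mz -0.219 tau7 0.132 F [2.  0.1 0.6] w 0.041
3 13.27 turn 0.396 yaw -22.7 Mz -0.244 tau7 0.133 F [ 2.   0.3 -0.5] w 0.0417
4 13.52 turn 0.495 yaw -28.4 Mz -0.178 tau7 0.132 F [ 2.6 -0.3 -0.3] w 0.0412
5 13.77 turn 0.595 yaw -34.1 Mz -0.161 tau7 0.131 F [ 4.2 -0.9 -1. ] w 0.0416
6 14.02 turn 0.695 yaw -39.8 Mz -0.217 tau7 0.146 F [ 4.5 -1.2 -2.6] w 0.041
7 14.27 turn 0.795 yaw -45.5 Mz -0.157 tau7 0.154 F [ 5.6 -1.5 -2.9] w 0.0411
8 14.52 turn 0.895 yaw -51.3 Mz -0.238 tau7 0.154 F [ 4.9 -2.7 -2.9] w 0.0412
9 14.77 turn 0.995 yaw -57.0 Mz -0.142 tau7 0.113 F [ 5.5 -2.1 -2.4] w 0.0415
10 15.02 turn 1.092 yaw -62.5 Mz 0.617 tau7 -0.659 F [ 5.1 -1.8 -3.1] w 0.0416
```

```bash
python3 - <<'E'
from h import *
from workcell import env
q=np.array(env.read_state()["q"]); q[6]-=.05; env.move_joints(q); s=env.read_state(); print(np.round(s["moment"],2),s["tau"][6],s["q"][6])
env.gripper_to(.085); p=s["tool_pos"]
env.move_l([p[0],p[1],.31],vel=.2); env.wait(.2)
s=env.read_state(); d=env.snapshot("wrist"); print(s["t"],s["q"].round(2) if hasattr(s["q"],"round") else s["q"])
x=w2px(d,[.4643,-.3179,.19],s)[0].astype(int)-[66,50]; x=np.maximum(x,0); print(x)
cv2.imwrite("pics/ch.png",cv2.resize(cv2.convertScaleAbs(d["frame"],alpha=2)[x[1]:x[1]+100,x[0]:x[0]+133],(400,300),interpolation=cv2.INTER_CUBIC))
E
```

```text
[-0.17 -1.04  0.91] -0.9160482510924339 -1.0301561417219889
16.8833 [ 1.42  0.37 -1.16  1.62  0.34  1.38 -0.92]
[255 181]
```

View pics/ch.png

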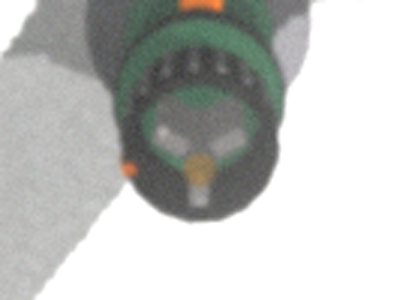

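The orange mark at (129,169) turned with the gripper. The jaws sit against the bit tip at (200,168), and the turn ended on a hard stop of about 0.9 N m, so the chuck is closed. Next is the cleat.

```bash
cat > go3.py <<'E'
from h import *
from workcell import env
def st(n):
    s=env.read_state(); print(n,round(s["t"],2),"pos",np.round(s["tool_pos"],4),"F",np.round(s["contact_force"],1),"w",round(s["grip_width"],4),"gf",round(s["gripper_force"],1)); return s
r=np.radians; C=[.532,.3036]; Q=down(r(10.2))
env.move_ptp([*C,.20],Q); env.gripper_to(.06)
print("hit",env.move_l([*C,.019],vel=.12,force_limit=6)); st("down")
env.gripper_to(.02,grasp_force=60); s=st("grip"); print(np.round(s["q"],2))
assert .021<s["grip_width"]<.027
env.move_l([*C,.13],vel=.15); s=st("lift")
a=r(17.3); ax=np.array([np.cos(a),np.sin(a)]); B=np.array([.5495,.0576])
p=B+.038*ax
env.move_ptp([*p,.13],down(a)); env.wait(.2); s=st("above"); print(np.round(s["q"],2))
d=env.snapshot("top"); pickle.dump(d,open("t1.pkl","wb"))
c=blob(d["frame"],(5,120,60),(16,255,255),(240,150,360,270)); w=px2w(d,c[:,0],.13+.021,)[:,:2]*1000; print("cleat seen",cv2.minAreaRect(np.float32(w)),"tcp",p)
E
python3 go3.py
```

```text
hit False
down 21.23 pos [0.5325 0.304  0.0198] F [ 0.1 -0.1  0.5] w 0.0599 gf 0.0
grip 21.65 pos [0.5324 0.3039 0.0196] F [0.2 0.5 3.1] w 0.023 gf 60.1
[ 0.11  0.78 -0.99  1.79  0.77  1.01 -1.01]
lift 22.54 pos [0.5315 0.3028 0.1289] F [-0.3  0.5 -1.2] w 0.0229 gf 59.5
above 23.69 pos [0.5854 0.0713 0.1303] F [-0.2 -0.5 -1.2] w 0.0229 gf 59.5
[ 0.63  0.64 -1.15  1.77  0.64  1.16 -0.42]
cleat seen ((563.7258911132812, 111.90750885009766), (38.13998031616211, 50.9864501953125), 19.390600204467773) tcp [0.58578091 0.06890025]
```

```bash
cat > go4.py <<'E'
from h import *
from workcell import env
a=np.radians(17.3); ax=np.array([np.cos(a),np.sin(a)]); ay=np.array([-ax[1],ax[0]]); B=np.array([.5495,.0576])
def st(n):
    s=env.read_state(); v=np.array(s["tool_pos"][:2])-B; f=np.array(s["contact_force"])
    y=q2R(s["ee_rot"]).as_matrix()[:,1]
    print(n,round(s["t"],2),"bx,by mm",np.round([v@ax*1e3,v@ay*1e3],1),"z",round(s["tool_pos"][2],4),"Fbx,by,z",np.round([f[:2]@ax,f[:2]@ay,f[2]],1),"M",np.round(s["moment"],2),"yaw",round(np.degrees(np.arctan2(y[1],y[0])),2),"w",round(s["grip_width"],4)); return s
def at(bx,by=0): return B+bx*ax+by*ay
if __name__=="__main__":
    st("before")
    env.move_l([*at(.036),.065],vel=.1); env.wait(.3); st("hover")
    print("hit",env.move_l([*at(.036),.0355],vel=.03,force_limit=4)); env.wait(.3); st("down")
E
python3 go4.py
```

```text
before 23.74 bx,by mm [38.3  1.9] z 0.1302 Fbx,by,z [-0.4 -0.1 -0.7] M [-0.02 -0.06 -0.  ] yaw 17.47 w 0.0226
hover 24.84 bx,by mm [36.3 -0.1] z 0.0655 Fbx,by,z [ 0.   1.4 -1.1] M [-0.06 -0.01 -0.05] yaw 17.29 w 0.0232
hit True
down 25.99 bx,by mm [35.7 -0. ] z 0.0375 Fbx,by,z [-0.7 -0.3  4.9] M [-0.04  0.09 -0.09] yaw 17.3 w 0.0227
```

```bash
python3 - <<'E'
from go4 import *
for x in(.046,.050,.054,.058,.0605):
    env.move_l([*at(x),.0372],vel=.02); env.wait(.2); st(x)
env.wait(.5); st("hold")
ims=[]
for n in("top","side"):
    d=env.snapshot(n); pickle.dump(d,open(f"{n}2.pkl","wb"))
    u=w2px(d,[*at(.06,-.03),.03])[0].astype(int); x,y=np.clip(u-[50,38],0,None); ims.append(cv2.resize(d["frame"][y:y+75,x:x+100],(400,300),interpolation=cv2.INTER_CUBIC))
cv2.imwrite("pics/press.png",np.hstack(ims))
E
```

```text
0.046 26.9 bx,by mm [43.7  0.2] z 0.0375 Fbx,by,z [-6.2  0.4  9.1] M [-0.46  1.4   0.03] yaw 17.29 w 0.0232
0.05 27.45 bx,by mm [47.8  0.3] z 0.0375 Fbx,by,z [-7.2  0.3  9.4] M [-0.4   1.35 -0.02] yaw 17.3 w 0.0227
0.054 28.0 bx,by mm [50.1  0.3] z 0.0376 Fbx,by,z [-11.1  -0.1  13.2] M [-0.7   2.28  0.02] yaw 17.29 w 0.0228
0.058 28.55 bx,by mm [52.6  0.2] z 0.0376 Fbx,by,z [-13.5  -1.2  17.1] M [-1.01  3.    0.01] yaw 17.29 w 0.0226
0.0605 29.02 bx,by mm [54.   0.3] z 0.0376 Fbx,by,z [-17.2   0.   18.6] M [-1.15  3.58 -0.02] yaw 17.29 w 0.023
hold 29.52 bx,by mm [54.   0.3] z 0.0376 Fbx,by,z [-16.2  -0.2  18.8] M [-1.16  3.5   0.02] yaw 17.29 w 0.0229
```

View pics/press.png

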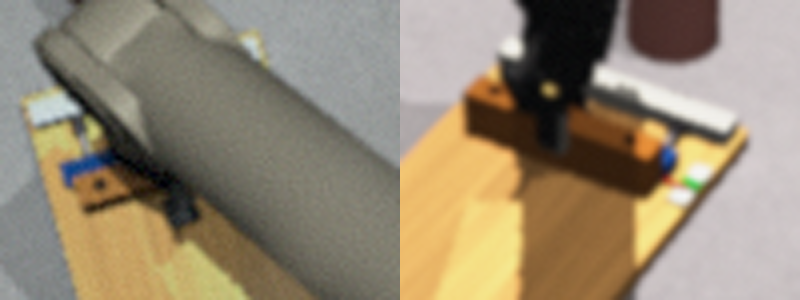

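The side view shows the cleat flat and square against the fence, with the red pointer at (672,182) just short of the green zone at (697,182). The downward force of 19 N and its friction use up part of the push. I'll ease the downward force first, then push on to 12.5 mm of travel.

```bash
python3 - <<'E'
from go4 import *
z=.0372; x=.0605; s=env.read_state()
def cur():
    s=env.read_state(); v=np.array(s["tool_pos"][:2])-B; return v@ax, s["contact_force"][2]
for i in range(16):
    bx,fz=cur()
    if fz>6: z+=min(.0012,.0001*(fz-3))
    elif fz<2: z-=.0002
    elif abs(bx-.0604)<.0006: break
    if fz<=8: x+=np.clip((.0604-bx)*1.2,-.003,.003)
    env.move_l([*at(x),z],vel=.02); env.wait(.15); st(f"x{x:.4f} z{z:.4f}")
env.wait(.5); st("hold")
E
```

```text
x0.0605 z0.0384 30.02 bx,by mm [55.2  0.2] z 0.0376 Fbx,by,z [-10.7  -0.3   9.1] M [-0.69  2.43  0.03] yaw 17.3 w 0.0228
x0.0605 z0.0390 30.43 bx,by mm [55.3  0.3] z 0.0376 Fbx,by,z [-9.1  0.4  5.4] M [-0.51  2.03 -0.03] yaw 17.3 w 0.0227
x0.0635 z0.0390 30.88 bx,by mm [57.3  0.2] z 0.0377 Fbx,by,z [-11.    0.6   7.8] M [-0.72  2.58 -0.  ] yaw 17.3 w 0.0226
x0.0665 z0.0395 31.32 bx,by mm [59.6  0.2] z 0.0377 Fbx,by,z [-12.2   0.8   6.9] M [-0.73  2.66 -0.01] yaw 17.3 w 0.0227
x0.0674 z0.0399 31.73 bx,by mm [60.   0.3] z 0.0377 Fbx,by,z [-13.5  -0.    6.3] M [-0.74  2.76  0.05] yaw 17.3 w 0.0223
x0.0679 z0.0402 32.12 bx,by mm [60.2  0.2] z 0.0377 Fbx,by,z [-12.1   1.3   4.6] M [-0.71  2.75 -0.03] yaw 17.3 w 0.0227
hold 32.62 bx,by mm [60.2  0.3] z 0.0377 Fbx,by,z [-12.5   0.6   4.4] M [-0.74  2.79 -0.03] yaw 17.31 w 0.0228
```

```bash
python3 - <<'E'
from go4 import *
d=env.snapshot("side"); f=d["frame"]
u=w2px(d,[*at(.06,-.03),.03])[0].astype(int); x,y=np.clip(u-[50,38],0,None)
a1=cv2.resize(f[y:y+75,x:x+100],(400,300),interpolation=cv2.INTER_CUBIC)
d2=env.snapshot("top")["frame"]
cv2.imwrite("pics/fin.png",np.hstack([np.vstack([a1,cv2.resize(d2,(400,300))]),np.vstack([cv2.resize(f[270:370,330:463],(400,300)),cv2.resize(f,(400,300))])]))
st("now")
E
```

```text
now 32.73 bx,by mm [60.2  0.3] z 0.0377 Fbx,by,z [-13.    0.1   3.8] M [-0.71  2.78 -0.04] yaw 17.31 w 0.0229
```

View pics/fin.png

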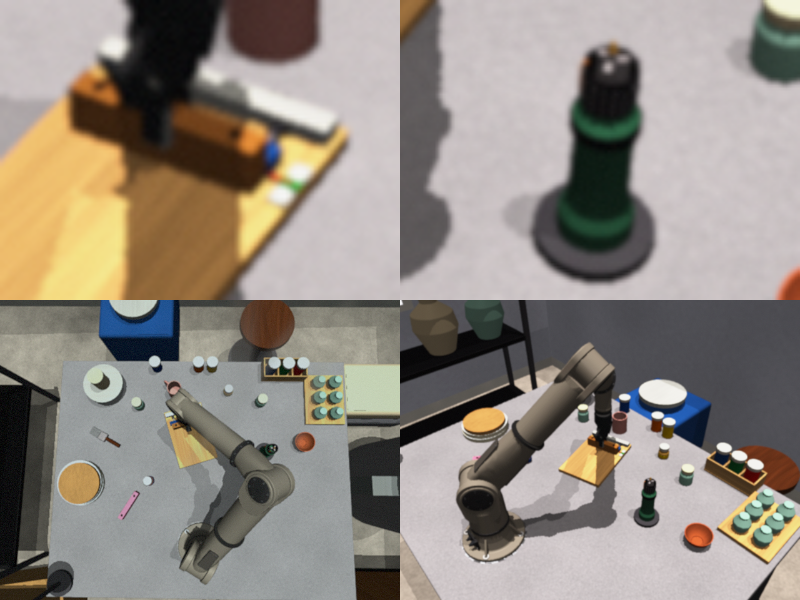

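```bash
python3 - <<'E'
from go4 import *
def chk(d,n):
    f=d["frame"]; h=cv2.cvtColor(f,cv2.COLOR_BGR2HSV); c=w2px(d,[*at(.07,-.09),.021])[0].astype(int)
    for nm,R_ in(("green",[((45,90,60),(80,255,255))]),("red",[((0,150,90),(5,255,255)),((172,120,90),(180,255,255))])):
        m=sum(cv2.inRange(h,*r) for r in R_); k=np.zeros_like(m); k[c[1]-10:c[1]+11,c[0]-10:c[0]+11]=1; yx=np.argwhere((m>0)&(k>0))
        if len(yx)==0: print(n,nm,"none"); continue
        w=px2w(d,yx[:,::-1],.022)[:,:2]-B; bx=w@ax*1e3; by=w@ay*1e3; print(n,nm,len(yx),"bx",bx.min().round(1),bx.mean().round(1),bx.max().round(1),"by",by.mean().round(1))
chk(pickle.load(open("side0.pkl","rb")),"rest"); chk(pickle.load(open("side2.pkl","rb")),"mid"); chk(env.snapshot("side"),"now")
E
```

```text
rest green 9 bx 70.1 73.6 77.7 by -93.1
rest red 1 bx 65.6 65.6 65.6 by -74.2
mid green 8 bx 70.4 73.8 76.6 by -95.1
mid red 1 bx 70.8 70.8 70.8 by -74.6
now green 4 bx 70.4 72.2 74.2 by -96.7
now red none
```

```bash
python3 -c "
from go4 import *
st('final'); print(env.hand_in())"
```

```text
final 32.77 bx,by mm [60.2  0.2] z 0.0377 Fbx,by,z [-12.    1.    5.3] M [-0.7   2.8  -0.04] yaw 17.3 w 0.0228
the job is handed in; nothing more can be done
None
```

I handed the job in at 32.8 s: the chuck is turned to its end stop, and the cleat is held flat, square and centred against the fence at about 12 mm travel (about 10 N), with the pointer in the green as far as the last picture and the arm's position show.

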